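Pack the glue-up kit: nest the mixing cups in the tray and add the tape

TASK

Pack the glue-up kit away in the plywood tray. First nest the two other mixing cups, one at a time, into the cup that stands in the tray, so that all three make one upright stack, each fully home in the one below; then slide the roll of tape up off its post and lay it flat on the tray's floor beside the stack. Do not disturb the glue bottle, the tin or the screwdriver.

Things in the scene. Friction and masses are not known exactly. Their poses are not given: they have to be found in the camera images.
- tray: open plywood tray fixed to the bench, 150 mm (its x) by 300 mm (its y) outside, walls 22 mm high and 5 mm thick, floor 5 mm thick. Origin: centre of its underside, on the bench; z up. One cup stands in its -y half; the +y half is empty
- cup_a: hollow white plastic mixing cup upright in the tray's -y half, 76 mm tall, 60 g, one of three alike: tapered body, 34 mm diameter at the foot, 50 mm at 44 mm up (wall 2.5 mm, floor 3 mm); above it a straight collar, 62 mm diameter, up to the rim (mouth 55 mm). Origin: centre of the foot's underside; z to the mouth. A cup fully home in it has its collar on this rim, 32 mm higher
- cup_b: Mixing cup just like the one in the tray. Origin: centre of its foot's underside; z along its axis to the mouth. This one stands upright on the bare bench
- cup_c: Mixing cup just like the one in the tray. Origin: centre of its foot's underside; z along its axis to the mouth. This one stands in the sloping rest, its axis leaning 35 degrees from vertical with the mouth up and towards the rest's -x side (the robot's side)
- rest: plywood stand fixed to the bench, holding a leaning cup; base 130 by 95 mm. Origin: on the bench, below the centre of the cup's foot, which is 52 mm up; z up; the cup leans to -x. The foot is on a sloped ledge between cheeks 22 mm high, 49 mm apart in y; the collar leans on a 75 mm wide panel on the -x side that ends 8 mm short of the rim; the collar is free on its +y and -y sides
- post: steel post fixed upright on the bench: 20 mm diameter, top 65 mm above the bench, on a round foot of 52 mm diameter and 15 mm height. Origin: centre of the foot's underside, on the bench
- tape: roll of paper tape, a ring of 62 mm outer diameter, 36 mm hole, 24 mm high, 70 g; it lies on the foot of the post, the post through its hole. Origin: centre of its underside; z along its axis
- glue: closed grey plastic glue bottle standing upright, 52 mm diameter, 130 mm tall; leave it alone. Origin: centre of its underside
- tin: closed steel tin standing upright, 70 mm diameter, 75 mm tall; leave it alone. Origin: centre of its underside
- driver: screwdriver with a wooden handle lying on the bench; leave it alone. Origin about its middle, x along it towards the tip
Things that resemble listed ones, but are neither listed nor needed, are in the scene too. What is shaped like the cup_b but yellow is not meant.

How it is judged:
By the outcome, as a careful person would: the job done as asked, in the order asked, and still so for the second after the job is handed in, with the robot touching nothing.
It also fails if it takes over 70 s, if anything falls off the work surface, if the arm or the gripper's body presses on something with over 40 N, if the wrist force passes 120 N, or if a joint passes its speed limit or range.

ROBOT

A 6-joint arm with a two-finger parallel gripper is mounted at the origin on the work surface. World frame = base frame: x ahead of the robot, y to its left, z up, the work surface at z = 0. Lengths are in m, angles in rad, forces in N, time in s.
With the tool pointing down it reaches from about 0.325 to 0.9 m from the base axis. Payload 6.1 kg.
Tool frame: the origin (TCP) lies midway between the tips of the shut fingers; the grasp point (between the pads) lies 19 mm behind it; z points along the fingers, y is the line along which they close (so a half turn about z gives the same grasp; the last joint's range is limited). The gripper opens to 85 mm and grips with 20 to 120 N. Pads are 22 mm wide; open, the fingers measure 114 mm over their backs; the gripper's body (76 mm by 85 mm) begins 54 mm behind the grasp point. The pads swing forward as they close: fully open they stand 13 mm farther back than shut.
Start: joints at [-1.25, 0.22, 1.526, -0, 1.395, -0.126], TCP at [0.27, -0.564, 0.207] pointing down, gripper open.
Joint ranges: [-2.98, 2.98], [-0.91, 2.08], [0.09, 2.57], [-1.24, 4.39], [0.2, 2.65], [-2.68, 2.68]. Speed limits (rad/s): [2.57, 2.57, 3.01, 3.14, 3.14, 3.14].

INTERFACE

Orientations are given as [roll, pitch, yaw] about the fixed x, y, z axes, in that order (R = Rz(yaw) Ry(pitch) Rx(roll)).
In Python, from plant import movep, move_l, set_joints, gripper_to, hold, inverse_kinematics, observe, get_image, get_calibration, Unreachable, job_done gives the robot as it stands. Calls block until the motion is done:
- movep(position, orientation): joint-space move of the TCP to a pose.
- move_l(position, feed=0.15, rotation=None, max_force=None): straight line of the TCP; rotation=None keeps the orientation; feed is the mean speed in m/s. With max_force (N) it stops when the force on the tool has changed by that much, and returns True; else False.
- set_joints(angles): joint-space move.
- gripper_to(opening, f_grip=None): finger opening in m; f_grip is the grip in N (None keeps the last); returns when the fingers have stopped.
- hold(seconds).
- inverse_kinematics(position, orientation): joint angles nearest the present ones, or None.
- observe(): the state.
- get_image(name): name is "scene" or "top" or "wrist"; returns (picture, depth): 400x640x3 uint8, red, green, blue; 400x640 float32, m along the optical axis (not along the pixel's ray), 0 where there is no reading.
- get_calibration(name): a dict with "intrinsics" (3x3 intrinsics, pixels), "world_from_camera" (4x4, takes a point from camera to world coordinates). Camera axes: x right, y down, z forward; pixel columns grow to the right and rows downward; lengths in m; the calibration is good to about 2 mm. A picture is of the moment at which its call begins: read the wrist's pose just before it. get_calibration takes no time and is no camera call; for the wrist camera it gives the pose at the moment of the call.
A pose or a line that the arm cannot do raises Unreachable and nothing moves.
- job_done(): hands the job in; it is judged then, once.
The state is a dict: "time_s": time; "q": joint angles; "joint_velocities": joint speeds; "joint_torque": joint torques, N m; "eef_pos": TCP position; "tcp_rot": TCP orientation; "ft_force": force on the tool from outside, world axes, zero at the start; "torque": the same for the moment, N m; "opening": finger opening in m; "grasp_force": force on a finger pad.
Only numpy, scipy, OpenCV 4.12 (cv2) and the standard library are available. Lean on these libraries where they do the work, as an engineer would, in place of code of your own. Each camera call takes 0.05 s, during which the arm holds its last target. There are 200 camera calls.

## Working session

There is one attempt and no reset: what is moved stays moved. The work goes in short steps, each a Python script; the robot and the scene stay as the last script left them, time stands still between calls to the robot, and variables do not carry over. Pictures are saved under pics/ and viewed, at most 10 in all, crops included, and the job is handed in when it is done.

```bash
ls; mkdir -p pics
cat > h.py <<'E'
import numpy as np, cv2
from plant import *
def save(n,fn):
    p,d=get_image(n); c=get_calibration(n)
    cv2.imwrite(f'pics/{fn}.png',p[:,:,::-1]); np.savez(f'pics/{fn}.npz',p=p,d=d,K=c["intrinsics"],T=c["world_from_camera"])
    return p,d,np.array(c["intrinsics"]),np.array(c["world_from_camera"])
def load(fn):
    z=np.load(f'pics/{fn}.npz'); return z['p'],z['d'],z['K'],z['T']
def cloud(d,K,T):
    v,u=np.indices(d.shape); 
    X=np.stack([(u-K[0,2])/K[0,0]*d,(v-K[1,2])/K[1,1]*d,d],-1)
    return X@T[:3,:3].T+T[:3,3]
E
python3 - <<'E'
from h import *
for n in ("top","scene"):
    p,d,K,T=save(n,n); print(n,K[0,0],T.round(3).tolist(),(d>0).mean())
o=observe(); print(o['time_s'],o['eef_pos'],o['tcp_rot'],o['opening'],o['ft_force'])
E
```

```text
pics
top 440.4734682811552 [[-0.028, -0.99, 0.137, 0.394], [-1.0, 0.026, -0.015, -0.007], [0.011, -0.137, -0.991, 1.155], [0.0, 0.0, 0.0, 1.0]] 0.99582421875
scene 391.69581738914525 [[0.43, 0.569, -0.701, 1.208], [0.902, -0.285, 0.323, -0.307], [-0.016, -0.771, -0.636, 0.685], [0.0, 0.0, 0.0, 1.0]] 0.99455859375
0.1 [ 0.26988951 -0.56308528  0.20611334] [-3.13987011e+00 -2.49547236e-04  4.46801675e-01] 0.08539021810550311 [0.18974248 0.48152984 0.33669624]
```

View pics/top.png

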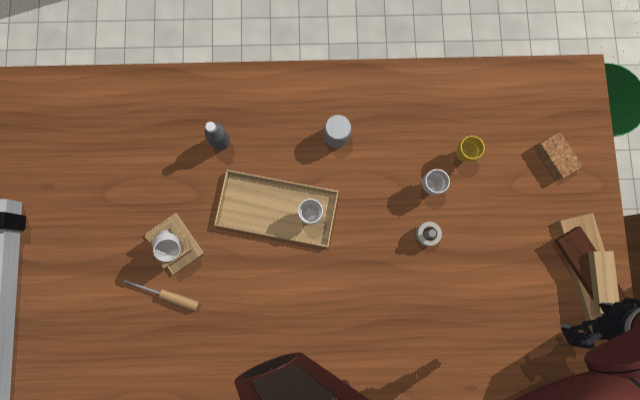

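View pics/scene.png

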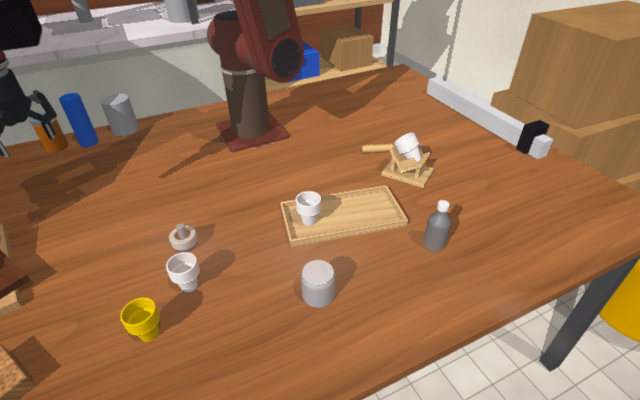

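The top view shows cup_a at (311,211) in the tray, cup_b at (436,182), the tape on its post at (429,234) and cup_c in the rest at (167,247). The yellow cup at (471,148), the tin, the glue and the driver are to be left alone. Next I measure positions from the depth.

```bash
cat >> h.py <<'E'
from scipy.optimize import least_squares
def circ(P,r=None):
    c0=P.mean(0)
    s=least_squares(lambda a:np.hypot(P[:,0]-a[0],P[:,1]-a[1])-(a[2] if r is None else r),[*c0[:2],r or .03],loss='soft_l1',f_scale=.002)
    return s.x
def rayplane(u,v,K,T,z):
    r=T[:3,:3]@np.stack([(u-K[0,2])/K[0,0],(v-K[1,2])/K[1,1],np.ones_like(u,float)]); return (T[:3,3:]+r*((z-T[2,3])/r[2]))[:2].T
E
python3 - <<'E'
from h import *
for n in ("top","scene"):
    p,d,K,T=load(n); C=cloud(d,K,T)
    print(n,'bench z',np.median(C[(C[...,0]>.3)&(C[...,0]<.8)&(abs(C[...,1])<.3)&(abs(C[...,2])<.02)][:,2]))
    if n=="top":
        px=dict(a=(311,211),b=(436,182),tape=(429,234),c=(167,247),tin=(338,130),glue=(217,135))
        cen={k:C[v-2:v+3,u-2:u+3].reshape(-1,3).mean(0) for k,(u,v) in px.items()}
    for k,c in cen.items():
        m=(np.hypot(C[...,0]-c[0],C[...,1]-c[1])<.055)&(C[...,2]>.012)
        P=C[m]; zm=np.percentile(P[:,2],99)
        top=P[P[:,2]>zm-.008]; side=P[(P[:,2]>.050)&(P[:,2]<.07)]
        if k=='tape': top=P[(P[:,2]>.030)&(P[:,2]<.045)]
        print(k,c.round(3),len(P),'zmax',zm.round(4),'top',top.mean(0).round(4),circ(top).round(4), 'n',len(top))
    # white mask rim for a,b by contour in image
    # tray
    hsv=cv2.cvtColor(p,cv2.COLOR_RGB2HSV)
    m=(C[...,2]>.015)&(C[...,2]<.03)&(C[...,0]>.35)&(C[...,0]<.62)&(abs(C[...,1])<.2)
    rr=cv2.minAreaRect(C[m][:,:2].astype(np.float32)*1000); print('tray',rr,m.sum())
    # rest base + cup_c
    c=cen['c']; near=(np.hypot(C[...,0]-c[0],C[...,1]-c[1])<.11)&(C[...,2]>.006)
    print('S white', [np.median(hsv[near&(hsv[...,1]<40)],0), (near&(hsv[...,1]<40)).sum(), near.sum()])
    if n=='top': cv2.imwrite('pics/cr.png',np.hstack([cv2.resize(p[195:295,110:210,::-1],(400,400),interpolation=2),cv2.resize(p[150:250,390:490,::-1],(400,400),interpolation=2)]))
E
```

```text
top bench z 0.0004221898107036326
a [ 0.531 -0.02   0.009] 406 zmax 0.0838 top [ 0.5223 -0.0167  0.0803] [ 0.5222 -0.0162  0.029 ] n 119
b [ 0.598 -0.351  0.017] 470 zmax 0.0791 top [ 0.5885 -0.336   0.0755] [ 0.5895 -0.3357  0.0291] n 125
tape [ 0.459 -0.311  0.061] 501 zmax 0.0671 top [ 0.4613 -0.318   0.0386] [ 0.4614 -0.3183  0.0246] n 347
c [0.445 0.338 0.062] 1349 zmax 0.1295 top [0.4542 0.3345 0.1264] [0.4328 0.32   0.0294] n 73
tin [ 0.728 -0.093  0.076] 690 zmax 0.0796 top [ 0.7355 -0.0929  0.0754] [ 0.7358 -0.0927  0.0223] n 468
glue [0.716 0.209 0.095] 499 zmax 0.1329 top [0.7264 0.2185 0.1298] [0.7263 0.2183 0.0087] n 83
tray ((535.6740112304688, 52.791900634765625), (264.0732421875, 150.4353790283203), 77.50745391845703) 535
S white [array([  8.,   7., 161.]), np.int64(681), np.int64(1982)]
scene bench z -0.0006286524137803506
a [ 0.531 -0.02   0.009] 649 zmax 0.0813 top [ 0.5258 -0.0165  0.0778] [ 0.525  -0.0165  0.029 ] n 161
b [ 0.598 -0.351  0.017] 942 zmax 0.0762 top [ 0.5935 -0.3361  0.0729] [ 0.5931 -0.3358  0.029 ] n 240
tape [ 0.459 -0.311  0.061] 576 zmax 0.0648 top [ 0.4713 -0.3194  0.0368] [ 0.466  -0.3195  0.0243] n 334
c [0.445 0.338 0.062] 1022 zmax 0.1264 top [0.4598 0.328  0.1231] [0.4375 0.3208 0.0278] n 58
tin [ 0.728 -0.093  0.076] 1286 zmax 0.0765 top [ 0.7399 -0.093   0.0741] [ 0.7394 -0.0928  0.0228] n 636
glue [0.716 0.209 0.095] 917 zmax 0.1304 top [0.7306 0.2171 0.1281] [0.7297 0.218  0.0091] n 86
tray ((538.1536865234375, 53.41722869873047), (266.1974182128906, 154.4447479248047), 77.39299011230469) 527
S white [array([  5.,   7., 238.]), np.int64(475), np.int64(1620)]
```

View pics/cr.png

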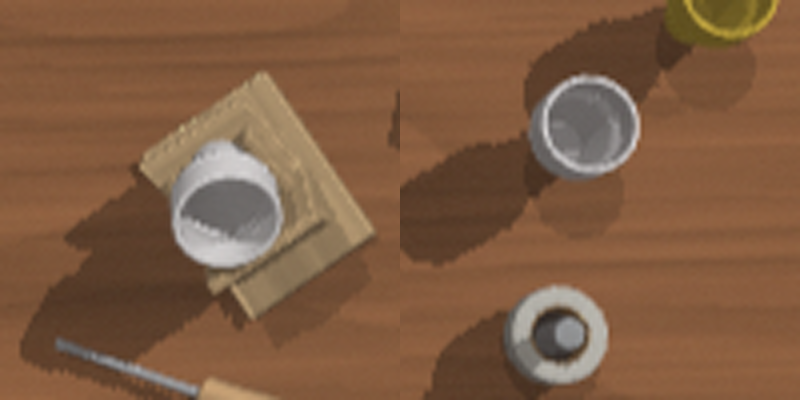

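The close-up shows the rest's base turned about 33°, with the cup mouth towards lower right (−x, −y), and the tape ring clear around its post. Now I grasp cup_b, and fit cup_c's pose from the same clouds.

```bash
cat >> h.py <<'E'
def fitcup(P,x0,z0=.052,tilt=np.radians(35)):
    P=P[np.linspace(0,len(P)-1,min(len(P),900)).astype(int)]
    def res(a):
        ph=a[2]; ax=np.array([-np.sin(tilt)*np.cos(ph),-np.sin(tilt)*np.sin(ph),np.cos(tilt)])
        w=P-[a[0],a[1],z0]; h=w@ax; rho=np.linalg.norm(w-np.outer(h,ax),axis=1)
        oc=np.abs(rho-.031)+np.maximum(0,h-.076)+np.maximum(0,.044-h); ic=np.abs(rho-.0275)+np.maximum(0,h-.076)+np.maximum(0,.044-h)
        t=17+8*np.clip(h/.044,0,1); to=np.abs(rho-t/1000)+np.maximum(0,h-.044)+np.maximum(0,-h); ti=np.abs(rho-t/1000+.0025)+np.maximum(0,h-.044)+np.maximum(0,.003-h)
        rm=np.abs(h-.076)+np.maximum(0,.0275-rho)+np.maximum(0,rho-.031)
        return np.min([oc,ic,to,ti,rm],0)
    s=[least_squares(res,[x0[0],x0[1],p],loss='soft_l1',f_scale=.002) for p in x0[2]]
    s=min(s,key=lambda q:q.cost); return s.x,np.median(res(s.x))
E
python3 - <<'E'
from h import *
for n in ("top","scene"):
    p,d,K,T=load(n); C=cloud(d,K,T); hsv=cv2.cvtColor(p,cv2.COLOR_RGB2HSV)
    m=(np.hypot(C[...,0]-.45,C[...,1]-.335)<.1)&(C[...,2]>.05)&(hsv[...,1]<45)&(hsv[...,2]>60)
    print(n,m.sum(),fitcup(C[m],(.47,.34,(.2,.55,.9))))
p,d,K,T=load('top')
u,v=np.array([[228,172],[337,191],[329,246],[217,226]]).T
q=rayplane(u,v,K,T,.022); print(q.round(3),q.mean(0))
b=np.array([.591,-.336]); yaw=np.radians(-50); o=[np.pi,0,yaw]
movep([*b,.15],o); 
move_l([*b,.040],.12,max_force=15)
print(observe()['eef_pos'],observe()['ft_force']); gripper_to(.03,30)
s=observe(); print(s['opening'],s['grasp_force'],s['time_s'],s['eef_pos'])
E
```

```text
top 667 (array([0.47260095, 0.34574872, 0.60718315]), np.float64(0.0008692820068014542))
scene 480 (array([0.4721177 , 0.34822512, 0.63977126]), np.float64(0.0007798483462967299))
[[ 0.638  0.195]
 [ 0.58  -0.089]
 [ 0.438 -0.063]
 [ 0.497  0.223]] [0.53811063 0.06653294]
[ 0.5917615  -0.33655531  0.04119532] [ 0.48385434 -0.38352233  0.16131612]
0.06038881124411984 31.71146661043167 3.2417 [ 0.59202002 -0.33680525  0.04199641]
```

cup_b is gripped. Next I carry it over cup_a and lower it with a force stop.

Run:
```python
from h import *
x,y,_=observe()['eef_pos']
move_l([.591,-.336,.2],.2)
o=[np.pi,0,np.radians(-50)]
movep([.5238,-.0165,.2],o)
save('wrist','w1'); save('scene','s1')
print(observe()['eef_pos'],observe()['tcp_rot'])
print(move_l([.5238,-.0165,.125],.12,max_force=12),observe()['eef_pos'],observe()['ft_force'])
print(move_l([.5238,-.0165,.072],.05,max_force=12)); hold(.1)
s=observe();print(s['eef_pos'],s['ft_force'],s['time_s'],s['opening'])
save('scene','s2')
a=cv2.imread('pics/s2.png')[170:270,260:420]; b=cv2.imread('pics/w1.png')
cv2.imwrite('pics/v1.png',np.vstack([cv2.resize(a,(400,250)),cv2.resize(b,(400,250))]))
```

```text
[ 0.52435734 -0.01774379  0.2000222 ] [ 3.14156398e+00 -3.57866356e-04 -8.74323263e-01]
False [ 0.52437258 -0.01672992  0.12564093] [-0.54084811  0.55114515 -0.58085119]
True
[ 0.52397458 -0.01638285  0.07895232] [-0.54591776  0.39085079  5.33340813] 7.2667 0.05962571548859254
```

View pics/v1.png

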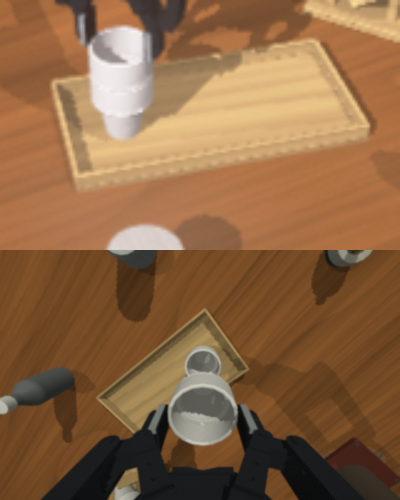

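The scene crop shows cup_b seated on cup_a's rim with both collars stacked, and TCP z agrees with fully home. I release it and go to look at cup_c along its axis.

Run:
```python
from h import *
gripper_to(.085); move_l([.5238,-.0165,.2],.2)
f=np.array([.4724,.347,.052]); ph=.62; t=np.radians(35)
ax=np.array([-np.sin(t)*np.cos(ph),-np.sin(t)*np.sin(ph),np.cos(t)])
o=[np.pi,-t,ph]
print(inverse_kinematics(f+ax*.16,o),inverse_kinematics(f+ax*.041,o),inverse_kinematics([.524,-.0165,.16],[np.pi,0,ph]))
movep(f+ax*.16,o); hold(.2)
p,d,K,T=save('wrist','w2'); C=cloud(d,K,T); hsv=cv2.cvtColor(p,cv2.COLOR_RGB2HSV)
m=(np.linalg.norm(C-(f+ax*.04),axis=2)<.075)&(C[...,2]>.05)&(hsv[...,1]<45)&(hsv[...,2]>60)
print(m.sum(),fitcup(C[m],(.4724,.347,(.4,.62,.8))))
p,d,K,T=save('top','t2'); C=cloud(d,K,T)
m=(np.hypot(C[...,0]-.524,C[...,1]+.0165)<.05)&(C[...,2]>.1); print('stack top',np.percentile(C[m][:,2],95),circ(C[m]))
s=observe();print(s['time_s'],s['eef_pos'],s['tcp_rot'])
```

```text
[ 0.37204788 -0.64388062  2.42174596  0.20200688  0.77764465  1.22140565] [ 0.42039473 -0.21698863  2.34503145  0.27839467  0.42667519  1.15202649] [-1.81971262e-01  1.83729455e-02  1.83792125e+00 -4.44089210e-16
  1.28529846e+00  7.68825065e-01]
3349 (array([0.47081062, 0.34706059, 0.59500993]), np.float64(0.0005291538087707711))
stack top 0.11598118714540769 [ 0.52197246 -0.01570839  0.0289811 ]
10.0 [0.3982652  0.29327768 0.18314695] [-3.14144519 -0.6105056   0.61862488]
```

View pics/w2.png

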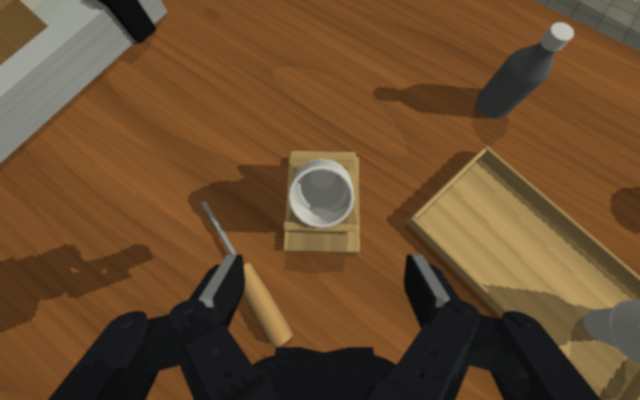

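The wrist view shows cup_c's mouth at (322,193) in the rest, aligned with the image axes and free at both sides. The driver handle is at (265,305), well below the approach. I grasp and carry the cup.

Run:
```python
from h import *
f=np.array([.4712,.347,.052]); ph=.61; t=np.radians(35)
ax=np.array([-np.sin(t)*np.cos(ph),-np.sin(t)*np.sin(ph),np.cos(t)]); o=[np.pi,-t,ph]
movep(f+ax*.13,o)
print(move_l(f+ax*.041,.08,max_force=12)); 
s=observe();print('h',(s['eef_pos']-f)@ax,s['ft_force'])
gripper_to(.03,35); s=observe();print(s['opening'],s['grasp_force'],s['eef_pos'],'h',(s['eef_pos']-f)@ax,s['ft_force'])
print(move_l(f+ax*.14,.1,max_force=25)); s=observe();print(s['opening'],s['grasp_force'],s['ft_force'],s['time_s'])
save('scene','s3'); cv2.imwrite('pics/v3.png',cv2.resize(cv2.imread('pics/s3.png')[70:210,280:480],(600,420)))
```

```text
False
h 0.04134415754633253 [0.74616061 1.28416682 0.93933261]
0.05971317699858999 35.31539708375931 [0.45292583 0.33418052 0.08748725] h 0.041872968183031614 [-5.00371753 -2.78882574  8.11422938]
False
0.05949598505371622 37.95595407485962 [-0.18439786  0.17311215 -2.10137487] 13.05
```

View pics/v3.png

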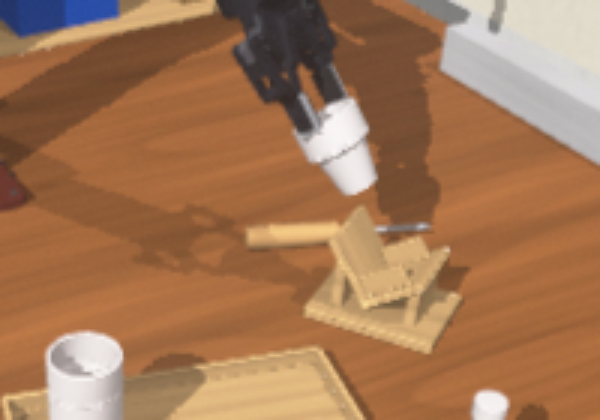

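cup_c is held straight, clear of the rest. Next I turn it upright over the stack and lower it.

Run:
```python
from h import *
s=observe(); p=s['eef_pos']; o=[np.pi,0,.61]
movep([.45,.2,.25],o); movep([.5235,-.0165,.22],o)
print(move_l([.5235,-.0165,.16],.12,max_force=12))
print(move_l([.5235,-.0165,.103],.05,max_force=12)); hold(.1)
s=observe();print(s['eef_pos'],s['ft_force'],s['time_s'],s['opening'])
save('scene','s4'); cv2.imwrite('pics/v4.png',cv2.resize(cv2.imread('pics/s4.png')[130:270,240:440],(600,420)))
```

```text
False
True
[ 0.52378349 -0.01638117  0.11189369] [-1.82666223  0.40483483  5.55076026] 16.4167 0.05932527729165698
```

View pics/v4.png

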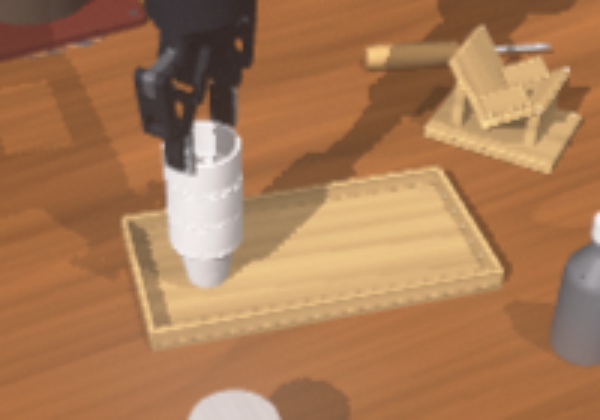

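All three collars are stacked straight and TCP z again matches fully home. I release, verify from above and grip the tape.

Run:
```python
from h import *
gripper_to(.085); move_l([.5235,-.0165,.25],.2)
o=[np.pi,0,-.2]; c=np.array([.464,-.319])
movep([*c,.2],o); hold(.2)
p,d,K,T=save('wrist','w5'); C=cloud(d,K,T)
m=(np.hypot(C[...,0]-c[0],C[...,1]-c[1])<.06)&(C[...,2]>.030)&(C[...,2]<.045); print('tape',m.sum(),circ(C[m]),np.median(C[m][:,2]))
n=C[m&(abs(C[...,2]-np.median(C[m][:,2]))<.004)][:,:2].astype(np.float32); print(cv2.minEnclosingCircle(n))
p,d,K,T=save('top','t5'); C=cloud(d,K,T)
m=(np.hypot(C[...,0]-.524,C[...,1]+.0165)<.06)&(C[...,2]>.135); print('stack top',m.sum(),np.percentile(C[m][:,2],95),circ(C[m]))
s=observe();print(s['time_s'],s['eef_pos'])
```

```text
tape 1477 [ 0.46127935 -0.31957504  0.02464426] 0.03974218505834953
((0.46089065074920654, -0.3195226192474365), 0.03105287253856659)
stack top 137 0.14811476459486478 [ 0.52229673 -0.01681499  0.02895831]
19.1833 [ 0.46456903 -0.31824077  0.20026918]
```

The stack stands at its full height. Next the tape.

Run:
```python
from h import *
c=np.array([.462,-.3193])
move_l([*c,.1],.2); print(move_l([*c,.012],.08,max_force=12),observe()['eef_pos'])
gripper_to(.03,40); s=observe();print(s['opening'],s['grasp_force'],s['eef_pos'],s['ft_force'])
print(move_l([*c,.11],.1,max_force=20)); s=observe();print(s['opening'],s['grasp_force'],s['ft_force'],s['time_s'],s['eef_pos'])
save('scene','s6'); cv2.imwrite('pics/v6.png',cv2.resize(cv2.imread('pics/s6.png')[130:310,60:300],(640,480)))
```

```text
False [ 0.46248227 -0.31973638  0.0126797 ]
0.03018198367978986 5.467843716032803 [ 0.46360559 -0.32027249  0.01435329] [-0.4621431   2.5409009  10.84495105]
False
0.030153324088304997 0.0 [-0.34114984 -0.71447512 -0.14244986] 22.7833 [ 0.46147514 -0.31885679  0.10907976]
```

View pics/v6.png

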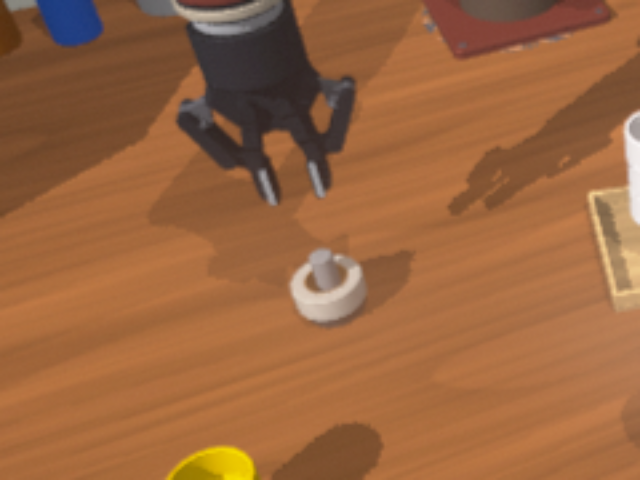

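The fingers closed above the tape without holding it, so I measure the tape and where the finger tips really are.

Run:
```python
from h import *
p,d,K,T=load('s6'); C=cloud(d,K,T)
e=observe()['eef_pos']; print(e)
def tip(C,e):
    w=C-e; m=(np.hypot(w[...,0],w[...,1])<.075)&(C[...,2]>.075); P=w[m]
    R=np.array([[np.cos(.2),-np.sin(.2)],[np.sin(.2),np.cos(.2)]]); xy=P[:,:2]@R.T
    for s in (1,-1):
        q=xy[:,1]*s>0; z=P[q][:,2]; print(s,q.sum(),'tip rel z',np.percentile(z,[0.5,2,5]).round(4),'y of low',np.median(xy[q][z<np.percentile(z,5)],0).round(4))
tip(C,e)
p,d,K,T=save('wrist','w7'); C=cloud(d,K,T)
c=np.array([.462,-.3193]); m=(np.hypot(C[...,0]-c[0],C[...,1]-c[1])<.06)&(C[...,2]>.028)&(C[...,2]<.06)
P=C[m]; print(len(P),np.percentile(P[:,2],[5,50,95]),cv2.minEnclosingCircle(P[abs(P[:,2]-np.median(P[:,2]))<.004][:,:2].astype(np.float32)))
A=np.c_[P[:,:2]-c,np.ones(len(P))]; Q=abs(P[:,2]-np.median(P[:,2]))<.008; print('plane',np.linalg.lstsq(A[Q],P[Q,2],rcond=None)[0])
gripper_to(.062); hold(.1); p,d,K,T=save('scene','s7'); e=observe()['eef_pos'];tip(cloud(d,K,T),e); print(observe()['opening'])
```

```text
[ 0.46142667 -0.31876984  0.10892784]
1 6243 tip rel z [0.0406 0.0709 0.0967] y of low [0.011  0.0258]
-1 5351 tip rel z [0.0365 0.0616 0.0844] y of low [ 0.0103 -0.0233]
2767 [0.03319358 0.0398098  0.04333707] ((0.46112293004989624, -0.3195112347602844), 0.031199799850583076)
plane [-0.01152266  0.00264901  0.03961711]
1 6298 tip rel z [0.0462 0.0773 0.0984] y of low [0.0108 0.0391]
-1 5343 tip rel z [0.0401 0.0635 0.0889] y of low [ 0.0097 -0.039 ]
0.06169500032166235
```

View pics/w7.png

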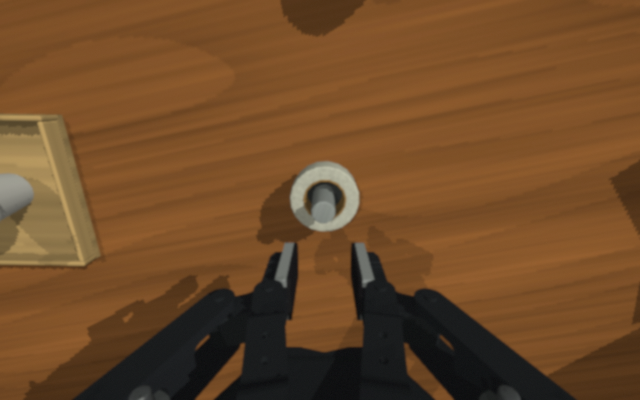

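The tape is still flat on its foot around the post, at (325,197). I get the tip heights more precisely.

Run:
```python
from h import *
e=observe()['eef_pos']
for f in ('s6','s7'):
    p,d,K,T=load(f); C=cloud(d,K,T); w=C-e
    m=(np.hypot(w[...,0],w[...,1])<.075)&(C[...,2]>.075)
    z=w[m][:,2]; print(f,e,z.min(),np.histogram(z,np.arange(-.03,.07,.005))[0])
```

```text
s6 [ 0.46201983 -0.3192867   0.11000358] 0.02181574982901549 [ 0  0  0  0  0  0  0  0  0  0  3 18 28 28 33 30 33 30 27]
s7 [ 0.46201983 -0.3192867   0.11000358] 0.03048246558617032 [ 0  0  0  0  0  0  0  0  0  0  0  0 14 29 31 30 35 30 32]
```

The tips sit about 29 mm above the reported TCP at 62 mm opening, so I was too high on the tape. I go lower this time, guarded by the force stop.

Run:
```python
from h import *
e=observe()['eef_pos']; p,d,K,T=load('s7'); w=cloud(d,K,T)-e
m=(np.hypot(w[...,0],w[...,1])<.018)&(w[...,2]>.02); print('palm',np.sort(w[m][:,2])[:8].round(3))
c=np.array([.4613,-.3195]); gripper_to(.085)
move_l([*c,.03],.15,max_force=12); print(move_l([*c,-.004],.05,max_force=8),observe()['eef_pos'],observe()['ft_force'])
gripper_to(.03,40); s=observe();print(s['opening'],s['grasp_force'],s['eef_pos'],s['ft_force'])
if s['opening']>.05:
    print(move_l([*c,.1],.1,max_force=20)); s=observe();print(s['opening'],s['grasp_force'],s['ft_force'],s['time_s'],s['eef_pos'])
save('scene','s8'); cv2.imwrite('pics/v8.png',cv2.resize(cv2.imread('pics/s8.png')[130:310,60:300],(640,480)))
```

```text
palm [0.096 0.096 0.096 0.096 0.096 0.097 0.097 0.097]
False [ 0.46140284 -0.31959487 -0.00394773] [ 0.27199893 -0.1687659   0.04914192]
0.05991018746276019 43.626918755471706 [ 0.46193613 -0.32006644 -0.00299164] [-0.63140412  0.38331781  6.51439701]
False
0.060244125706054634 43.12277505174279 [-0.00835926  0.52062257 -0.91923158] 26.875 [ 0.4607876  -0.31904395  0.09909246]
```

View pics/v8.png

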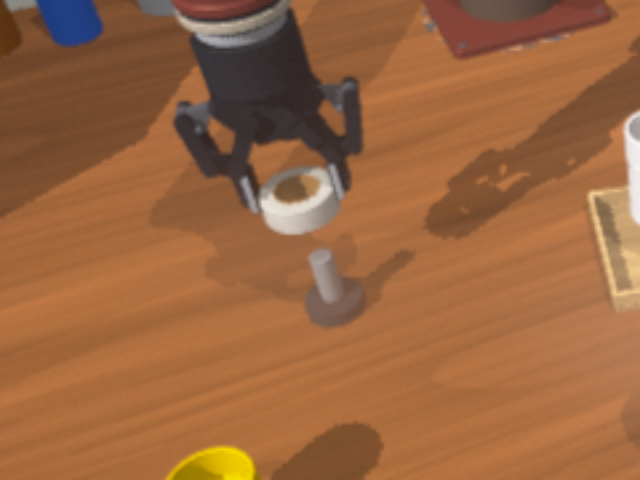

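The tape is off the post, level between the fingers. I carry it over high and set it down in the tray's +y half. The picture allowance is used up, so I check the placing with depth numbers.

Run:
```python
from h import *
o=[np.pi,0,-.2]; g=np.array([.551,.134])
move_l([.4613,-.3195,.2],.2); movep([*g,.2],o)
move_l([*g,.03],.15,max_force=15); print(move_l([*g,-.018],.04,max_force=6)); s=observe(); print(s['eef_pos'],s['ft_force'],s['opening'])
gripper_to(.085); move_l([*g,.22],.15); movep([.4,.1,.35],o); hold(.2)
for n in ('scene','top'):
    p,d,K,T=save(n,n+'9'); C=cloud(d,K,T)
    m=(np.hypot(C[...,0]-g[0],C[...,1]-g[1])<.055)&(C[...,2]>.022)&(C[...,2]<.06); P=C[m]
    if len(P)>10: print(n,'tape',len(P),cv2.minEnclosingCircle(P[:,:2].astype(np.float32)),np.percentile(P[:,2],[5,50,95,99]))
    m=(np.hypot(C[...,0]-.524,C[...,1]+.0165)<.06)&(C[...,2]>.135)&(C[...,2]<.17)
    if m.sum()>10: print('stack',m.sum(),np.percentile(C[m][:,2],95),circ(C[m]))
    for k,c in dict(tin=(.738,-.093),glue=(.728,.218)).items():
        m=(np.hypot(C[...,0]-c[0],C[...,1]-c[1])<.055)&(C[...,2]>.03); P=C[m]; zm=np.percentile(P[:,2],99); print(k,zm,P[P[:,2]>zm-.008].mean(0))
d0=cv2.absdiff(cv2.imread('pics/top.png'),cv2.imread('pics/top9.png')).max(2); print('driver diff',d0[270:315,118:205].mean())
print(observe()['time_s'])
```

```text
True
[ 0.5505048   0.13394077 -0.01297893] [-1.03153288 -0.2318997   6.31992799] 0.059460324234453535
scene tape 253 ((0.5528129935264587, 0.13298259675502777), 0.032011017203330994) [0.02339624 0.02754667 0.02979545 0.03051299]
stack 204 0.1447404546890096 [ 0.52529274 -0.01735369  0.02910707]
tin 0.0761712618601398 [ 0.74004472 -0.09322019  0.07408373]
glue 0.13077068518242638 [0.73054302 0.21695309 0.12844411]
top tape 243 ((0.5499786138534546, 0.13384303450584412), 0.031185073778033257) [0.02462426 0.0286943  0.03240966 0.03402511]
stack 137 0.1476857819374003 [ 0.52226845 -0.01687919  0.02892556]
tin 0.07960106598814698 [ 0.7354984  -0.09276241  0.07518695]
glue 0.13282126982871179 [0.7268059  0.21855863 0.12960198]
driver diff 42.54584929757343
34.7417
```

```bash
python3 -c "
from plant import *
print(job_done())"
```

```text
the job is handed in; nothing more can be done
None
```

The job is handed in at about 35 s: the three cups are nested in one upright stack in the tray, with the tape flat on the tray floor beside them. Depth readings show the tin and glue bottle unmoved; the screwdriver lay outside every approach but I got no clear final check of it. The first tape grasp closed too high and lightly pressed on the tape (about 11 N), and the second one held.

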